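# Load a fresh label roll into the label printer

## Task

Load the printer: take the full (thicker) label roll off the double hanger under the small shelf, lifting it over the turned-up end of its arm without wrenching the hanger, and stand it fully down in the open printer's roll well without dropping it. Then close the printer's lid completely. Leave the thin, part-used roll hanging and the other things on the bench as they are.

Things in the scene. Friction and masses are not known exactly. Their poses are not given: they have to be found in the camera images.
- roll: The full roll of white labels to load: a plain ring, 100 mm outer diameter, 50 mm wide, 50 mm bore, about 0.25 kg. Origin at its centre, y along its axis; it may be turned any amount about y. It starts hanging by its bore on either arm of the hanger, axis level, centre 18 mm below the arm's centreline.
- spare: The part-used roll hanging on the other arm, to be left there: 72 mm outer diameter, 50 mm wide, 50 mm bore. Origin at its centre, y along its axis.
- rack: Lavender steel rack fixed on the bench, origin on the bench, x away from the robot, z up. Two rear uprights (x 195, y +-130 mm) carry a 300 mm wide shelf: underside 270 mm up, front edge at x = 70 mm, 20 mm nearer the robot than the hanger. A gripper pointing straight down meets the shelf; leant back 30 to 45 degrees to the robot it passes. Open in front and at the sides.
- hanger (a point): Middle of the steel hanger, at x = 90 mm, z = 148 mm of the rack, axes as the rack's. A 10 mm stalk holds it from the shelf; two level 14 mm thick arms run along +y and -y, each ending 115 mm out in a 10 mm thick prong, top 21 mm above the arm's centreline. Rolls hang 64 to 76 mm out; to come off, one is raised 14 to 36 mm and carried outward past the prong.
- printer: Grey label printer fixed on the bench; body x -90 to 100 mm, 160 mm wide (y), 80 mm high, black lid. Origin on the bench under the middle of its open roll well; x to the rear (away from the robot), z up. The well is 110 mm (x) by 58 mm (y), floor 20 mm and rim 80 mm above the bench.
- well (a point): Where the centre of a fully seated roll lies: 70 mm above the bench over the printer's origin, axes parallel to the printer's. The roll stands on edge in the well with its axis along y, and its top 40 mm stay above the rim.
- lid_hinge (a point): Middle of the lid's hinge line, 85 mm behind the well's middle and 80 mm above the bench; it moves with the lid (x of this point runs from the lip to the hinge along the lid, y along the hinge line).
- lid_lip (a point): Middle of the top front edge of the lid, 170 mm from the hinge along the lid and 55 mm outward from the hinge plane.
- lid (a joint): Lid angle, rad: 0 shut and level, 1.57 upright, starts open at 1.65 to 1.85, stop at 2.0. Swings about the printer's y. The lid is a black cover 170 mm long, 140 mm wide, 55 mm deep, its flat outer face 55 mm from the hinge plane; opened, that face looks to the rear. The hinge is stiff: it stays where left, and moves with about 2 to 4 N at the lip.
- tape: Roll of packing tape lying on the bench, 104 mm across, 48 mm high, origin at the centre of its underside. Leave alone.
- marker: Black marker pen lying on the bench, 130 mm long, 18 mm thick, in front of the robot. Leave alone.
- bottle: Green glass bottle, 62 mm across, 190 mm high, origin at the centre of its underside. Leave alone.
- mug: White mug, 80 mm across, 95 mm high, origin at the centre of its underside. Leave alone.
- jar: White plastic jar, 70 mm across, 100 mm high, origin at the centre of its underside. Leave alone.
- dispenser: Black table tape dispenser, 150 by 60 mm, 80 mm high, origin at the centre of its underside. Leave alone.
Things that resemble listed ones, but are neither listed nor needed, are in the scene too. Leave any red or yellow look-alike of the printer alone.

How it is judged:
On the way, in this order (a step that is already met when the one before it is completed fails the run):
1. the full roll is off the hanger, clear of it and held up (horizontal distance between roll and hanger above 0.13 m and contact force between roll and rack below 0.05 N and height (world z) of roll above 0.09 m), for 0.2 s.
2. the full roll stands fully down in the printer's well, lid still open (x of roll in the frame of well between -0.01 and 0.01 m and y of roll in the frame of well between -0.008 and 0.008 m and z of roll in the frame of well below 0.006 m and value of joint lid above 0.6 rad), for 0.2 s.
At the end, for the whole second after the job is handed in: The full roll rests on the floor of the printer's well (centre within 10 mm lengthwise, 8 mm sideways and 6 mm in height of the seated place, its axis within 0.15 rad of the printer's y), the lid is shut to within 0.06 rad, and the part-used roll still hangs within 40 mm of where it was (x of roll in the frame of well between -0.01 and 0.01 m and y of roll in the frame of well between -0.008 and 0.008 m and z of roll in the frame of well between -0.006 and 0.006 m and angle between the y axis of roll and the y axis of printer, either way round below 0.15 rad and value of joint lid below 0.06 rad and linear speed of roll below 0.03 m/s and distance of spare from where it was at the start of the episode below 0.04 m); the robot touches nothing.
It fails at once if the roll is dropped: in free fall, touching nothing, faster than 0.7 m/s (a drop of about 25 mm) (contact force between roll and anything else below 0.05 N and linear speed of roll above 0.7 m/s).
It fails at once if the roll is wrenched against the hanger or rack with more than 30 N (contact force between roll and rack above 30 N).
It fails at once if the part-used roll is taken or knocked off (moved more than 40 mm) (distance of spare from where it was at the start of the episode above 0.04 m).
It fails at once if a bystander is moved more than 40 mm (distance of any of tape, marker, bottle, mug, jar, dispenser from where it was at the start of the episode above 0.04 m).
It also fails if it takes over 64 s, if anything falls off the work surface, if the arm or the gripper's body presses on something with over 40 N, if the wrist force passes 120 N, or if a joint passes its speed limit or range.

## Robot

A 6-joint arm with a two-finger parallel gripper is mounted at the origin on the work surface. World frame = base frame: x ahead of the robot, y to its left, z up, the work surface at z = 0. Lengths are in m, angles in rad, forces in N, time in s.
With the tool pointing down it reaches from about 0.3 to 0.775 m from the base axis. Payload 14.6 kg.
Tool frame: the origin (TCP) lies midway between the tips of the shut fingers; the grasp point (between the pads) lies 19 mm behind it; z points along the fingers, y is the line along which they close (so a half turn about z gives the same grasp; the last joint's range is limited). The gripper opens to 85 mm and grips with 20 to 120 N. Pads are 22 mm wide; open, the fingers measure 114 mm over their backs; the gripper's body (76 mm by 85 mm) begins 54 mm behind the grasp point. The pads swing forward as they close: fully open they stand 13 mm farther back than shut.
Start: joints at [1.096, 0.3, 1.521, -0, 1.321, -0.067], TCP at [0.218, 0.505, 0.231] pointing down, gripper open.
Joint ranges: [-3.03, 3.03], [-0.79, 2.21], [0.23, 2.52], [-1.04, 4.18], [0, 3.07], [-2.55, 2.55]. Speed limits (rad/s): [2.22, 2.22, 2.57, 3.14, 3.14, 3.14].

## Interface

Orientations are given as a unit quaternion [w, x, y, z].
In Python, from station import monitor, camera, ticket gives the robot as it stands.
- The arm moves only by the tool move_arm, never from a script. Its argument "deltas" is a list that holds one entry, the list of rows, each a list of 7 numbers: the shift along the tool's x, y, z each as a share of 250 mm, from -1 to 1, then the turn, a rotation vector about the tool's x, y, z each as a share of 180 degrees, from -1 to 1, then the closure, from 0 (fully open) to 1 (shut). In form: [[[dx, dy, dz, ax, ay, az, gripper], ...]]. A call has 1 to 8 rows; each row shifts and turns the commanded pose from where the row before left it, along the tool's axes as they then stand; what a row does not reach is not made up. A row lasts 1/8 s, in which the tool goes at most 62.5 mm and 10.7 degrees, less where a joint would pass 70% of its speed; a pose out of reach is approached as far as the arm can. A call with a number of a shift or a turn outside -1 to 1 is refused whole. A call with a gripper value outside its range is refused whole. The fingers move at their own pace and stop on an object; "grip_force" is the grip in N (left out, the last holds). Time passes only in rows, so rows that do not move let the fingers close. It gives the time, the measured TCP pose, the force, the opening and the grip force at its end, in the units of the state.
- monitor.state(): the state, without advancing time (a new reading comes with each control period).
- camera(name): name is "scene" or "top" or "wrist"; returns a dict with "pixels" (384x512x3 uint8, red, green, blue), "range_z" (384x512 float32, m along the optical axis (not along the pixel's ray), 0 where there is no reading), "intrinsics" (3x3 intrinsics, pixels), "pose" (4x4, takes a point from camera to world coordinates); the wrist camera has in their place "T_tool_cam" (4x4, takes a point from camera to tool coordinates, whose origin is the TCP and whose axes are the flange's). Camera axes: x right, y down, z forward; pixel columns grow to the right and rows downward; lengths in m; the calibration is good to about 2 mm. A picture is of the moment at which its call begins: read the wrist's pose just before it.
- ticket.finish_job(): hands the job in; it is judged then, once.
The state is a dict: "time": time; "qpos": joint angles; "joint_vel": joint speeds; "joint_torque": joint torques, N m; "position": TCP position; "ee_rot": TCP orientation; "force": force on the tool from outside, world axes, zero at the start; "torque": the same for the moment, N m; "grip_width": finger opening in m; "grasp_force": force on a finger pad.
Only numpy, scipy, OpenCV 4.12 (cv2) and the standard library are available. Lean on these libraries where they do the work, as an engineer would, in place of code of your own. Each camera call takes 0.05 s, during which the arm holds its last target. There are 200 camera calls.

## Working session

There is one attempt and no reset: what is moved stays moved. The work goes in short steps, Python scripts to look and compute and a tool call to move; the robot and the scene stay as the last step left them, time stands still between calls to the robot, and variables do not carry over. Pictures are saved under pics/ and viewed, at most 10 in all, crops included, and the job is handed in when it is done.

Besides the shell and the picture viewer there is one more tool, called after ">>>" in YAML: its name, and indented under it one key for each argument. move_arm: Moves the arm, as the interface text tells. Its arguments: {"type":"object","properties":{"deltas":{"type":"array"},"grip_force":{"type":"number"}},"required":["deltas"]}

```bash
ls; mkdir -p pics; cat > h.py <<'E'
import numpy as np, cv2
from station import monitor, camera, ticket
from scipy.spatial.transform import Rotation as R
def grab(n):
    s=monitor.state(); c=camera(n)
    if n=="wrist":
        q=s["ee_rot"]; T=np.eye(4); T[:3,:3]=R.from_quat([q[1],q[2],q[3],q[0]]).as_matrix(); T[:3,3]=s["position"]
        c["pose"]=T@c["T_tool_cam"]
    return c
def save(c,f): cv2.imwrite(f,c["pixels"][:,:,::-1])
def cloud(c):
    K=np.array(c["intrinsics"]); z=c["range_z"]; v,u=np.mgrid[:384,:512]
    P=np.stack([(u-K[0,2])/K[0,0]*z,(v-K[1,2])/K[1,1]*z,z],-1)
    T=np.array(c["pose"]); W=P@T[:3,:3].T+T[:3,3]; W[z==0]=np.nan
    return W
def ray(c,u,v):
    K=np.array(c["intrinsics"]);T=np.array(c["pose"])
    return T[:3,3],T[:3,:3]@[(u-K[0,2])/K[0,0],(v-K[1,2])/K[1,1],1]
E
python3 - <<'E'
from h import *
a=grab("scene");b=grab("top")
import pickle;pickle.dump((a,b),open("c.pkl","wb"))
cv2.imwrite("pics/both.png",cv2.resize(np.vstack([a["pixels"],b["pixels"]])[:,:,::-1],None,fx=.78,fy=.78))
save(a,"pics/s.png");save(b,"pics/t.png")
print(a["pose"],b["pose"],monitor.state())
E
```

```text
pics
[[ 0.66373136 -0.70844951  0.23991657  0.1926101 ]
 [-0.74796193 -0.62707045  0.21756747 -0.29411063]
 [-0.00369097 -0.32385481 -0.94609959  1.31181544]
 [ 0.          0.          0.          1.        ]] [[-0.00519789 -0.99942591  0.03347892  0.42256681]
 [-0.999951    0.00491271 -0.00859489 -0.00354358]
 [ 0.00842549 -0.03352196 -0.99940247  1.40279833]
 [ 0.          0.          0.          1.        ]] {'time': 0.1, 'qpos': array([ 1.09642195e+00,  3.00445866e-01,  1.52149927e+00,  7.58326207e-06,
        1.32071637e+00, -6.66059797e-02]), 'joint_vel': array([-6.28983711e-04, -1.41062782e-03, -8.38510126e-04,  3.27780746e-04,
        1.49354406e-03, -8.22006957e-05]), 'joint_torque': array([ 1.92746425e-03, -5.44373846e+01, -3.62376881e+01, -8.84698079e-05,
        2.89432028e-03,  3.54474560e-05]), 'position': array([0.21801909, 0.50471983, 0.23076977]), 'ee_rot': array([-1.46340347e-04,  2.02475490e-01,  9.79287185e-01, -5.14012984e-04]), 'force': array([ 0.89734046, -0.11022944, -0.5227658 ]), 'torque': array([ 0.03058726, -0.03861572, -0.0025529 ]), 'grasp_force': 0.0, 'grip_width': 0.08529222135875292}
```

View pics/both.png

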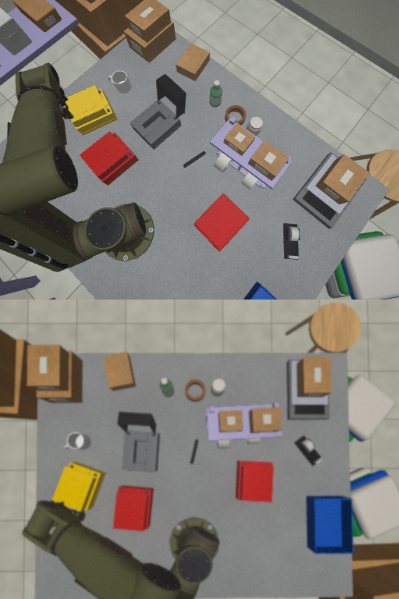

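The upper half is the scene view and the lower half is the top view. The grey printer with its black lid is at scene px (205,145) and top px (178,190). The lavender shelf has two white rolls under it, at scene px (285,209) and (318,231). The red and yellow boxes are look-alikes, and the marker is at top px (250,195).

```bash
python3 - <<'E'
from h import *
import pickle;a,b=pickle.load(open("c.pkl","rb"))
A=a["pixels"][140:260,170:390,::-1]; B=b["pixels"][120:240,140:370,::-1]
A=cv2.resize(A,(660,360),interpolation=2)[:290];B=cv2.resize(B,(660,344))[:310]
cv2.imwrite("pics/crop.png",np.vstack([A,B]))
for n,c in(("s",a),("t",b)):
    W=cloud(c);hsv=cv2.cvtColor(c["pixels"],cv2.COLOR_RGB2HSV)
    m=(hsv[...,0]>112)&(hsv[...,0]<140)&(hsv[...,1]>25)&(hsv[...,2]>120)
    m&=(W[...,0]>.3)&(abs(W[...,2]-.275)<.03)
    P=W[m];print(n,m.sum(),np.median(P[:,2]),P[:,:2].mean(0),cv2.minAreaRect(P[:,:2].astype(np.float32)))
    V=hsv[...,2]; near=(np.linalg.norm(W[...,:2]-P[:,:2].mean(0),axis=-1)<.25)
    w=near&(hsv[...,1]<25)&(V>140)&(W[...,2]>.06)&(W[...,2]<.22)
    k,l,st,ce=cv2.connectedComponentsWithStats(w.astype(np.uint8))
    for i in range(1,k):
        if st[i,4]>25:
            Q=W[l==i];print(st[i],ce[i],np.percentile(Q,[2,50,98],axis=0).round(3).tolist())
E
```

```text
s 1675 0.28809536161670835 [ 0.54753898 -0.19375506] ((0.5701195597648621, -0.20666144788265228), (0.13648144900798798, 0.2997991442680359), 2.9187049865722656)
[321 151  16  13 137] [327.70072993 157.98540146] [[0.747, -0.149, 0.094], [0.768, -0.125, 0.1], [0.789, -0.095, 0.105]]
[276 196  30  22 287] [287.27874564 206.57839721] [[0.477, -0.197, 0.138], [0.505, -0.14, 0.174], [0.526, -0.109, 0.182]]
[307 217  29  24 265] [320.39245283 229.70943396] [[0.496, -0.32, 0.149], [0.519, -0.275, 0.161], [0.538, -0.222, 0.169]]
t 1747 0.28777086169440125 [ 0.56028002 -0.16749526] ((0.5723283886909485, -0.2039695531129837), (0.13475240767002106, 0.2992808520793915), 2.941847801208496)
[272 101  17  17 218] [280.25229358 109.33027523] [[0.748, -0.149, 0.075], [0.775, -0.119, 0.099], [0.801, -0.091, 0.105]]
[316 177  17   5  65] [325.12307692 179.23076923] [[0.502, -0.297, 0.107], [0.509, -0.271, 0.158], [0.516, -0.248, 0.166]]
[279 179  15   9 103] [286.61165049 183.0776699 ] [[0.481, -0.156, 0.158], [0.495, -0.134, 0.171], [0.505, -0.11, 0.179]]
```

View pics/crop.png

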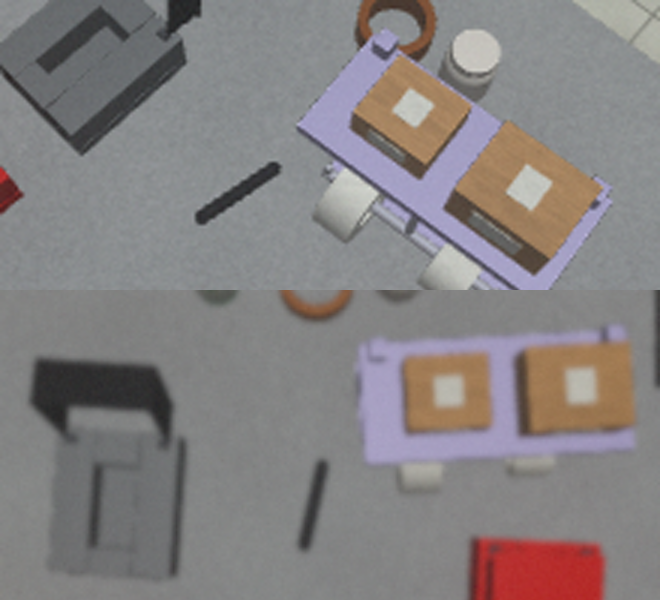

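Candidates for the full roll are the left roll at scene px (287,207), the right roll at (320,230) and the jar at (328,158). The crop shows the left roll is larger: its top is at z≈0.182 (130+50 mm), against 0.168 (130+36 mm) on the right. So the left roll, on the +y arm, is the full one. Next I'll measure the printer.

```bash
python3 - <<'E'
from h import *
import pickle;a,b=pickle.load(open("c.pkl","rb"))
for n,c,(u0,u1,v0,v1) in(("s",a,(165,245,95,195)),("t",b,(145,210,135,230))):
    W=cloud(c);box=np.zeros((384,512),bool);box[v0:v1,u0:u1]=1
    s=cv2.cvtColor(c["pixels"],cv2.COLOR_RGB2HSV)
    P=W[box&(s[...,1]<50)&(abs(W[...,2]-.08)<.008)]
    print(n,len(P),np.median(P[:,2]),cv2.minAreaRect(P[:,:2].astype(np.float32)), np.percentile(P,[2,50,98],axis=0).round(3).tolist())
    m=box&(W[...,2]<.065)&(W[...,2]>.012)
    k,l,st,ce=cv2.connectedComponentsWithStats(m.astype(np.uint8))
    for i in range(1,k):
        if st[i,4]>40: print(st[i],ce[i],np.percentile(W[l==i],[5,50,95],axis=0).round(3).tolist(),cv2.minAreaRect(W[l==i][:,:2].astype(np.float32)))
    P=W[box&(W[...,2]>.1)];print("lid",np.percentile(P,[1,50,99],axis=0).round(3).tolist())
E
```

```text
s 1541 0.07996413134092495 ((0.4786636531352997, 0.2564655542373657), (0.1638106107711792, 0.2279599905014038), 85.90544128417969) [[0.367, 0.178, 0.074], [0.459, 0.254, 0.08], [0.561, 0.335, 0.086]]
[183 143  30  27 344] [197.50290698 156.47093023] [[0.414, 0.257, 0.016], [0.464, 0.281, 0.023], [0.511, 0.291, 0.06]] ((0.45824193954467773, 0.26546511054039), (0.05146250128746033, 0.10699654370546341), 86.32888793945312)
[168 155  64  36 286] [207.21678322 173.20629371] [[0.362, 0.173, 0.016], [0.433, 0.181, 0.04], [0.536, 0.298, 0.063]] ((0.4178418517112732, 0.2132420390844345), (0.11975479871034622, 0.24438251554965973), 46.62627029418945)
lid [[0.547, 0.179, 0.103], [0.584, 0.246, 0.24], [0.619, 0.32, 0.251]]
t 1686 0.08019264227101153 ((0.48249393701553345, 0.25953054428100586), (0.1603417694568634, 0.22866663336753845), 86.02178955078125) [[0.371, 0.182, 0.074], [0.464, 0.26, 0.08], [0.555, 0.339, 0.086]]
[200 171   5  49  92] [201.7173913  195.79347826] [[0.374, 0.176, 0.015], [0.452, 0.182, 0.039], [0.541, 0.188, 0.063]] ((0.45689260959625244, 0.18165020644664764), (0.0020235427655279636, 0.1850726455450058), 86.09485626220703)
[171 180  17  30 427] [179.37236534 194.62295082] [[0.408, 0.246, 0.016], [0.458, 0.272, 0.021], [0.509, 0.293, 0.055]] ((0.45870909094810486, 0.26726049184799194), (0.04984799399971962, 0.1103648915886879), 85.83000183105469)
lid [[0.55, 0.181, 0.103], [0.588, 0.247, 0.243], [0.622, 0.321, 0.251]]
```

```bash
cat > plan.py <<'E'
# usage: plan.py n x y z yaw_deg lean_deg  [from commanded pose in cmd.npy if 'c']; leaning: tool z = forward*sin+down*cos, tool y at yaw
import sys
from h import *
def pose(yaw,lean):
    y=np.deg2rad(yaw);l=np.deg2rad(lean);Y=np.array([-np.sin(y),np.cos(y),0]);F=np.array([np.cos(y),np.sin(y),0])
    Z=F*np.sin(l)-np.array([0,0,1])*np.cos(l);return np.stack([np.cross(Y,Z),Y,Z],1)
def plan(n,p,yaw,lean):
    s=monitor.state();q=s["ee_rot"];A=R.from_quat([q[1],q[2],q[3],q[0]]);p0=s["position"]
    rv=(A.inv()*R.from_matrix(pose(yaw,lean))).as_rotvec();d=(np.array(p)-p0)/n
    for i in range(n):
        B=A*R.from_rotvec(rv*i/n);print("[%.4f,%.4f,%.4f,%.4f,%.4f,%.4f,G]"%(*(B.inv().apply(d)/.25),*(rv/n/np.pi)),end=",")
    print("\nmax shift %.1f mm turn %.2f deg"%(np.linalg.norm(d)*1e3,np.rad2deg(np.linalg.norm(rv)/n)),s["qpos"].round(2),p0.round(4))
if __name__=="__main__":
    a=list(map(float,sys.argv[1:]));plan(int(a[0]),a[1:4],a[4],a[5])
E
python3 plan.py 8 .38 .26 .42 -4 0; python3 -c "
from h import *
c=camera('wrist');print(c['T_tool_cam'],c['intrinsics'])"
```

```text
[-0.1229,-0.0803,-0.0945,-0.0000,-0.0000,-0.0134,G],[-0.1194,-0.0854,-0.0945,-0.0000,-0.0000,-0.0134,G],[-0.1157,-0.0904,-0.0946,-0.0000,-0.0000,-0.0134,G],[-0.1117,-0.0952,-0.0946,-0.0000,-0.0000,-0.0134,G],[-0.1076,-0.0998,-0.0946,-0.0000,-0.0000,-0.0134,G],[-0.1033,-0.1042,-0.0946,-0.0000,-0.0000,-0.0134,G],[-0.0988,-0.1085,-0.0946,-0.0000,-0.0000,-0.0134,G],[-0.0942,-0.1125,-0.0946,-0.0000,-0.0000,-0.0134,G],
max shift 43.6 mm turn 2.42 deg [ 1.1   0.3   1.52  0.    1.32 -0.07] [0.218  0.5047 0.2308]
[[-6.23485415e-05 -9.49202184e-01 -3.14666825e-01  8.16127888e-02]
 [ 9.99999995e-01 -8.37010994e-05  5.43454977e-05 -6.31492588e-04]
 [-7.79228242e-05 -3.14666820e-01  9.49202184e-01 -1.42475917e-01]
 [ 0.00000000e+00  0.00000000e+00  0.00000000e+00  1.00000000e+00]] [[342.7759143    0.         259.1010863 ]
 [  0.         342.7759143  190.94106777]
 [  0.           0.           1.        ]]
```

>>> move_arm:
  deltas:
    - [[-0.123,-0.08,-0.0945,0,0,-0.0134,0],[-0.119,-0.085,-0.0945,0,0,-0.0134,0],[-0.116,-0.09,-0.0945,0,0,-0.0134,0],[-0.112,-0.095,-0.0945,0,0,-0.0134,0],[-0.108,-0.1,-0.0945,0,0,-0.0134,0],[-0.103,-0.104,-0.0945,0,0,-0.0134,0],[-0.099,-0.108,-0.0945,0,0,-0.0134,0],[-0.094,-0.112,-0.0945,0,0,-0.0134,0]]
  grip_force: 50

```text
time: 1.15
position: [0.3806, 0.2594, 0.421]
ee_rot: [-0.0, 0.035, 0.999, -0.0]
force: [-0.5, -0.3, -0.6]
grip_width: 0.0854
grasp_force: 0.0
```

```bash
python3 - <<'E'
from h import *
import pickle
c=grab("wrist");pickle.dump(c,open("w1.pkl","wb"));save(c,"pics/w1.png");print(monitor.state()["position"],monitor.state()["qpos"])
W=cloud(c)
P=W[(abs(W[...,2]-.08)<.006)&(abs(W[...,1]-.26)<.12)&(W[...,0]>.35)]
print(np.median(P[:,2]),cv2.minAreaRect(P[:,:2].astype(np.float32)))
m=(W[...,2]<.065)&(W[...,2]>.01)&(abs(W[...,1]-.266)<.05)&(abs(W[...,0]-.46)<.07)
k,l,st,ce=cv2.connectedComponentsWithStats(m.astype(np.uint8))
for i in range(1,k):
    if st[i,4]>40: print(st[i],cv2.minAreaRect(W[l==i][:,:2].astype(np.float32)))
E
python3 plan.py 16 .36 -.125 .32 2.9 50
```

```text
[0.38239517 0.2570688  0.4238913 ] [ 5.12932909e-01  2.28754585e-02  1.40467916e+00 -1.10665477e-03
  1.71044904e+00 -9.88843850e-01]
0.07959196110037187 ((0.4777706265449524, 0.2583324909210205), (0.16018395125865936, 0.22801879048347473), 86.01129913330078)
[ 244  151   39   68 2569] ((0.45782655477523804, 0.2596679627895355), (0.05823903903365135, 0.10400476306676865), 86.09115600585938)
[-0.0009,-0.0957,0.0259,-0.0010,-0.0173,-0.0022,G],[0.0011,-0.0958,0.0256,-0.0010,-0.0173,-0.0022,G],[0.0032,-0.0959,0.0251,-0.0010,-0.0173,-0.0022,G],[0.0052,-0.0959,0.0246,-0.0010,-0.0173,-0.0022,G],[0.0072,-0.0959,0.0240,-0.0010,-0.0173,-0.0022,G],[0.0092,-0.0960,0.0232,-0.0010,-0.0173,-0.0022,G],[0.0111,-0.0960,0.0223,-0.0010,-0.0173,-0.0022,G],[0.0129,-0.0959,0.0214,-0.0010,-0.0173,-0.0022,G],[0.0147,-0.0959,0.0203,-0.0010,-0.0173,-0.0022,G],[0.0165,-0.0959,0.0192,-0.0010,-0.0173,-0.0022,G],[0.0182,-0.0958,0.0179,-0.0010,-0.0173,-0.0022,G],[0.0198,-0.0957,0.0166,-0.0010,-0.0173,-0.0022,G],[0.0213,-0.0956,0.0152,-0.0010,-0.0173,-0.0022,G],[0.0228,-0.0955,0.0137,-0.0010,-0.0173,-0.0022,G],[0.0241,-0.0954,0.0121,-0.0010,-0.0173,-0.0022,G],[0.0254,-0.0953,0.0104,-0.0010,-0.0173,-0.0022,G],
max shift 24.8 mm turn 3.14 deg [ 0.51  0.02  1.4  -0.    1.71 -0.99] [0.3824 0.2571 0.4239]
```

View pics/w1.png

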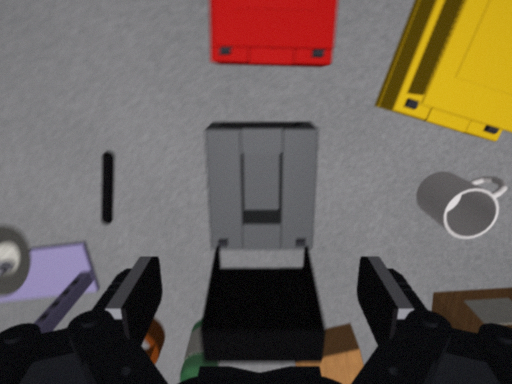

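The wrist view shows the open printer with its well centred near px (262,188), the lid upright behind it at (262,300), and the roll and rack at the lower left. The arm was still settling in that frame, so I'll retake it and measure the rim edges more precisely.

```bash
python3 - <<'E'
from h import *
import pickle
c=grab("wrist")
a,b=pickle.load(open("c.pkl","rb"));print(monitor.state()["position"])
y=np.deg2rad(-4);X=np.array([np.cos(y),np.sin(y)]);Y=np.array([-X[1],X[0]]);o=np.array([.456,.26])
for n,C in(("w",c),("s",a),("t",b)):
    W=cloud(C);d=W[...,:2]-o;x=d@X;yy=d@Y;z=W[...,2]
    rim=abs(z-.08)<.005
    q=lambda m,v,p:np.percentile(v[m],p).round(4) if m.sum()>5 else None
    print(n,rim.sum(),"front",q(rim&(abs(yy)<.06)&(x<-.06)&(x>-.12),x,1),
     "wellfront",q(rim&(abs(yy)<.015)&(x<-.03)&(x>-.12),x,98),"wellback",q(rim&(abs(yy)<.015)&(x>.03)&(x<.08),x,2),
     "sides",q(rim&(abs(x)<.03)&(yy>.015)&(yy<.1),yy,[1,99]),q(rim&(abs(x)<.03)&(yy<-.015)&(yy>-.1),yy,[1,99]))
    L=(z>.09)&(abs(yy)<.08)&(x>.06)&(x<.25)
    if L.sum(): P=np.stack([x[L],z[L]],1);print(" lid x,z",np.percentile(P,[1,50,99],axis=0).round(3).tolist())
E
python3 plan.py 16 .36 -.125 .32 2.9 50|tail -1
```

```text
[0.38162241 0.25861484 0.42239301]
w 15862 front -0.0915 wellfront -0.0574 wellback 0.0526 sides [0.0291 0.0788] [-0.0794 -0.0295]
 lid x,z [[0.09, 0.093], [0.139, 0.186], [0.16, 0.248]]
s 2900 front -0.0909 wellfront -0.0565 wellback 0.055 sides [0.0268 0.0781] [-0.082  -0.0323]
 lid x,z [[0.09, 0.091], [0.129, 0.237], [0.162, 0.251]]
t 3233 front -0.0875 wellfront -0.0549 wellback 0.0571 sides [0.031  0.0803] [-0.0783 -0.029 ]
 lid x,z [[0.092, 0.095], [0.133, 0.243], [0.165, 0.251]]
max shift 24.9 mm turn 3.14 deg [ 0.52  0.02  1.41 -0.    1.71 -0.98] [0.3816 0.2586 0.4224]
```

>>> move_arm:
  deltas:
    - [[-0.001,-0.0957,0.026,-0.001,-0.0173,-0.0022,0],[0.001,-0.0958,0.0256,-0.001,-0.0173,-0.0022,0],[0.003,-0.0959,0.025,-0.001,-0.0173,-0.0022,0],[0.005,-0.0959,0.0246,-0.001,-0.0173,-0.0022,0],[0.007,-0.0959,0.024,-0.001,-0.0173,-0.0022,0],[0.009,-0.096,0.023,-0.001,-0.0173,-0.0022,0],[0.011,-0.096,0.022,-0.001,-0.0173,-0.0022,0],[0.013,-0.096,0.021,-0.001,-0.0173,-0.0022,0]]

```text
time: 2.25
position: [0.3682, 0.0692, 0.368]
ee_rot: [0.217, 0.007, 0.976, 0.005]
force: [-1.0, 0.3, 0.3]
grip_width: 0.0852
grasp_force: 0.0
```

>>> move_arm:
  deltas:
    - [[0.015,-0.096,0.02,-0.001,-0.0173,-0.0022,0],[0.0165,-0.096,0.019,-0.001,-0.0173,-0.0022,0],[0.018,-0.096,0.018,-0.001,-0.0173,-0.0022,0],[0.02,-0.096,0.0165,-0.001,-0.0173,-0.0022,0],[0.0213,-0.0955,0.015,-0.001,-0.0173,-0.0022,0],[0.0228,-0.0955,0.0137,-0.001,-0.0173,-0.0022,0],[0.024,-0.0955,0.012,-0.001,-0.0173,-0.0022,0],[0.0254,-0.0955,0.0104,-0.001,-0.0173,-0.0022,0]]

```text
time: 3.25
position: [0.3657, -0.0991, 0.3271]
ee_rot: [0.412, -0.005, 0.911, 0.003]
force: [0.5, -0.0, 0.7]
grip_width: 0.0856
grasp_force: 0.0
```

>>> move_arm:
  deltas:
    - [[0,0,0,0,0,0,0],[0,0,0,0,0,0,0]]

```text
time: 3.5
position: [0.3661, -0.0971, 0.3282]
ee_rot: [0.412, -0.011, 0.911, 0.003]
force: [0.1, 0.5, 0.7]
grip_width: 0.0857
grasp_force: 0.0
```

```bash
python3 - <<'E'
from h import *
import pickle
c=grab("wrist");pickle.dump(c,open("w2.pkl","wb"));save(c,"pics/w2.png")
s=monitor.state();print(s["position"],s["qpos"].round(2))
E
```

```text
[ 0.3661941  -0.09717382  0.32833447] [-0.68 -0.59  2.26  0.68  0.88 -2.55]
```

View pics/w2.png

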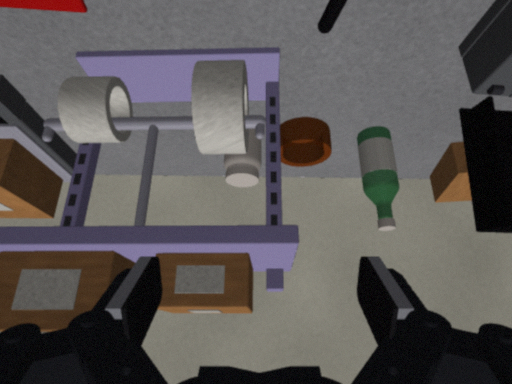

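The wrist view, which appears upside down, shows the rack with the thick roll at px (220,107) on the arm towards +y and the thin roll at (95,108). The last joint has hit its limit in this pose. I'll fit the roll and hanger from this view, then move forward, which should relieve the joint.

```bash
python3 - <<'E'
from h import *
import pickle
from scipy.optimize import least_squares
c=pickle.load(open("w2.pkl","rb"));a,b=pickle.load(open("c.pkl","rb"))
y=np.deg2rad(2.93);X=np.array([np.cos(y),np.sin(y)]);Y=np.array([-X[1],X[0]]);o=np.array([.5235,-.2075])
for n,C,lo in(("w",c,190),("s",a,150),("t",b,140)):
    W=cloud(C);d=W[...,:2]-o;x=d@X;yy=d@Y;z=W[...,2];h=cv2.cvtColor(C["pixels"],cv2.COLOR_RGB2HSV)
    for nm,y0,r in(("roll",.07,.05),("spare",-.07,.036)):
        m=(h[...,1]<40)&(h[...,2]>120)&(abs(yy-y0)<.035)&(abs(x)<.065)&(z>.06)&(z<.2)
        m=cv2.erode(m.astype(np.uint8),np.ones((3,3)))>0 if n=="w" else m
        e=np.percentile(yy[m],[2,98])
        mm=m&(abs(yy-y0)<.02)
        f=least_squares(lambda p:np.hypot(x[mm]-p[0],z[mm]-p[1])-r,[0,.13],loss="soft_l1",f_scale=.002)
        print(n,nm,m.sum(),"yext",e.round(4),"centre x,z",f.x.round(4),np.sqrt(np.mean(f.fun**2)).round(4), "world",(o+f.x[0]*X+e.mean()*Y).round(4))
    # shelf edges
    m=(h[...,0]>112)&(h[...,0]<140)&(h[...,1]>25)&(z>.283)&(z<.293)
    print(n,"shelf x,y ext",np.percentile(x[m],[1,99]).round(3),np.percentile(yy[m],[1,99]).round(3))
E
python3 plan.py 6 .44 -.13 .22 2.9 45
```

```text
w roll 2595 yext [0.0505 0.096 ] centre x,z [-0.0018  0.1292] 0.0007 world [ 0.518  -0.1344]
w spare 1999 yext [-0.0886 -0.044 ] centre x,z [-0.0022  0.1293] 0.0041 world [ 0.5247 -0.2738]
w shelf x,y ext [-0.023  0.095] [-0.117  0.146]
s roll 300 yext [0.0402 0.0973] centre x,z [-0.0008  0.1304] 0.0031 world [ 0.5192 -0.1388]
s spare 258 yext [-0.0994 -0.0401] centre x,z [-0.0006  0.1295] 0.002 world [ 0.5264 -0.2772]
s shelf x,y ext [-0.021  0.112] [-0.15   0.146]
t roll 139 yext [0.0525 0.1002] centre x,z [0.0024 0.1298] 0.002 world [ 0.522  -0.1311]
t spare 100 yext [-0.0876 -0.0392] centre x,z [0.0031 0.1302] 0.0017 world [ 0.5298 -0.2706]
t shelf x,y ext [-0.018  0.115] [-0.141  0.149]
[0.0222,-0.0226,0.0843,-0.0013,0.0034,-0.0009,G],[0.0213,-0.0229,0.0845,-0.0013,0.0034,-0.0009,G],[0.0205,-0.0232,0.0846,-0.0013,0.0034,-0.0009,G],[0.0196,-0.0235,0.0847,-0.0013,0.0034,-0.0009,G],[0.0188,-0.0238,0.0848,-0.0013,0.0034,-0.0009,G],[0.0179,-0.0241,0.0849,-0.0013,0.0034,-0.0009,G],
max shift 22.5 mm turn 0.68 deg [-0.68 -0.59  2.26  0.68  0.88 -2.55] [ 0.3662 -0.0972  0.3283]
```

>>> move_arm:
  deltas:
    - [[0.022,-0.023,0.0845,-0.0013,0.0034,-0.0009,0],[0.0213,-0.023,0.0845,-0.0013,0.0034,-0.0009,0],[0.0205,-0.023,0.0845,-0.0013,0.0034,-0.0009,0],[0.0196,-0.0235,0.0845,-0.0013,0.0034,-0.0009,0],[0.019,-0.024,0.085,-0.0013,0.0034,-0.0009,0],[0.018,-0.024,0.085,-0.0013,0.0034,-0.0009,0],[0,0,0,0,0,0,0]]

```text
time: 4.42
position: [0.4469, -0.1056, 0.2353]
ee_rot: [0.369, -0.01, 0.93, 0.001]
force: [-0.0, -0.4, -0.4]
grip_width: 0.0854
grasp_force: 0.0
```

```bash
python3 plan.py 2 .448 -.1325 .202 2.9 45;python3 -c "
from plan import *
s=monitor.state();q=s['ee_rot'];print(R.from_quat([q[1],q[2],q[3],q[0]]).as_matrix().round(3),s['position'])"
```

```text
[0.0450,-0.0535,0.0495,-0.0041,-0.0049,-0.0029,G],[0.0462,-0.0537,0.0481,-0.0041,-0.0049,-0.0029,G],
max shift 21.4 mm turn 1.25 deg [-0.49 -0.22  2.22  0.67  0.56 -2.55] [ 0.4469 -0.1056  0.2353]
[[-0.728 -0.02   0.685]
 [-0.018  1.     0.009]
 [-0.685 -0.006 -0.728]] [ 0.44688593 -0.10559329  0.23529065]
```

q6 is pinned at −2.55, so I'll take the equivalent grasp with a half turn about the tool's z.

>>> move_arm:
  deltas:
    - [[0,0,-0.05,0,0,0.0588,0],[0,0,-0.05,0,0,0.0588,0],[0,0,0,0,0,0.0588,0],[0,0,0,0,0,0.0588,0],[0,0,0,0,0,0.0588,0],[0,0,0,0,0,0.0588,0],[0,0,0,0,0,0.0588,0],[0,0,0,0,0,0.0588,0]]

```text
time: 5.42
position: [0.4292, -0.1062, 0.2552]
ee_rot: [0.273, 0.62, 0.692, 0.25]
force: [-0.2, 0.7, -0.2]
grip_width: 0.0855
grasp_force: 0.0
```

>>> move_arm:
  deltas:
    - [[0,0,0,0,0,0.0588,0],[0,0,0,0,0,0.0588,0],[0,0,0,0,0,0.0588,0],[0,0,0,0,0,0.0588,0],[0,0,0,0,0,0.0588,0],[0,0,0,0,0,0.0588,0],[0,0,0,0,0,0.0588,0],[0,0,0,0,0,0.0588,0]]

```text
time: 6.42
position: [0.4292, -0.1062, 0.2552]
ee_rot: [0.033, 0.924, 0.093, 0.369]
force: [-0.1, -0.1, 0.3]
grip_width: 0.0857
grasp_force: 0.0
```

```bash
sed -i 's/return np.stack(\[np.cross(Y,Z),Y,Z\],1)/return np.stack([-np.cross(Y,Z),-Y,Z],1)/' plan.py; python3 plan.py 4 .455 -.1315 .1935 2.9 45
```

```text
[-0.0283,0.0205,0.0623,0.0020,0.0024,0.0129,G],[-0.0279,0.0221,0.0620,0.0020,0.0024,0.0129,G],[-0.0275,0.0236,0.0616,0.0020,0.0024,0.0129,G],[-0.0269,0.0251,0.0613,0.0020,0.0024,0.0129,G],
max shift 17.9 mm turn 2.39 deg [-0.52 -0.3   2.23  0.63  0.63  0.44] [ 0.4292 -0.1062  0.2552]
```

```bash
python3 plan.py 4 .458 -.1376 .181 2.93 50
```

```text
[-0.0358,0.0253,0.0734,0.0015,0.0093,0.0130,G],[-0.0369,0.0271,0.0722,0.0015,0.0093,0.0130,G],[-0.0378,0.0290,0.0710,0.0015,0.0093,0.0130,G],[-0.0387,0.0309,0.0698,0.0015,0.0093,0.0130,G],
max shift 21.4 mm turn 2.88 deg [-0.52 -0.3   2.23  0.63  0.63  0.44] [ 0.4292 -0.1062  0.2552]
```

>>> move_arm:
  deltas:
    - [[-0.0358,0.0253,0.0734,0.0015,0.0093,0.013,0],[-0.0369,0.0271,0.0722,0.0015,0.0093,0.013,0],[-0.0378,0.029,0.071,0.0015,0.0093,0.013,0],[-0.0387,0.0309,0.07,0.0015,0.0093,0.013,0],[0,0,0,0,0,0,0],[0,0,0,0,0,0,0]]

```text
time: 7.18
position: [0.4585, -0.1378, 0.1814]
ee_rot: [-0.01, 0.906, 0.026, 0.422]
force: [-0.3, 0.0, -0.4]
grip_width: 0.0855
grasp_force: 0.0
```

```bash
python3 - <<'E'
from h import *
c=grab("wrist");save(c,"pics/w3.png")
W=cloud(c);y=np.deg2rad(2.93);X=np.array([np.cos(y),np.sin(y)]);Y=np.array([-X[1],X[0]]);o=np.array([.5235,-.2075])
d=W[...,:2]-o;x=d@X;yy=d@Y;z=W[...,2];h=cv2.cvtColor(c["pixels"],cv2.COLOR_RGB2HSV)
from scipy.optimize import least_squares
m=(h[...,1]<40)&(h[...,2]>120)&(yy>.03)&(yy<.12)&(abs(x)<.065)&(z>.06)&(z<.2)
m=cv2.erode(m.astype(np.uint8),np.ones((3,3)))>0
mm=m&(abs(yy-.07)<.02)
f=least_squares(lambda p:np.hypot(x[mm]-p[0],z[mm]-p[1])-.05,[0,.13],loss="soft_l1",f_scale=.002)
e=np.percentile(yy[mm|m&(np.hypot(x-f.x[0],z-f.x[1])>.048)],[1,99]);print(m.sum(),e,f.x,o+f.x[0]*X+e.mean()*Y)
E
python3 plan.py 6 .5045 -.1352 .1417 2.93 50
```

```text
9487 [0.04940952 0.0964615 ] [-0.00145309  0.12972609] [ 0.51832065 -0.13473411]
[-0.0006,-0.0002,0.0406,-0.0000,0.0000,0.0004,G],[-0.0006,-0.0002,0.0406,-0.0000,0.0000,0.0004,G],[-0.0006,-0.0002,0.0406,-0.0000,0.0000,0.0004,G],[-0.0006,-0.0002,0.0406,-0.0000,0.0000,0.0004,G],[-0.0006,-0.0002,0.0406,-0.0000,0.0000,0.0004,G],[-0.0006,-0.0002,0.0406,-0.0000,0.0000,0.0004,G],
max shift 10.1 mm turn 0.06 deg [-0.62 -0.05  2.28  1.28  0.52 -0.15] [ 0.4586 -0.1378  0.1816]
```

View pics/w3.png

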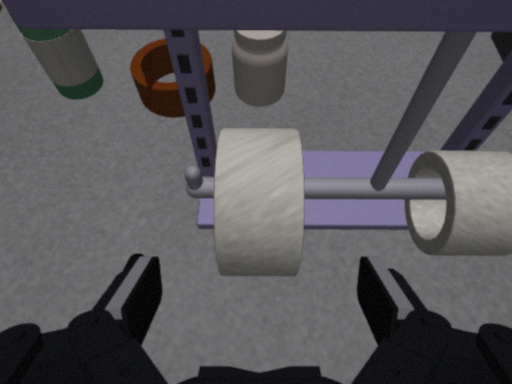

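The roll fills px 217–302, centred between the fingers at column 259, and the prong is clear at px (193,178). Measured centre is (0.518,-0.135,0.130), which agrees with the earlier fit. Now I'll advance and grip.

>>> move_arm:
  deltas:
    - [[-0.0006,0,0.04,0,0,0,0],[-0.0006,0,0.04,0,0,0,0],[-0.0006,0,0.04,0,0,0,0],[-0.0006,0,0.04,0,0,0,0],[-0.0006,0,0.04,0,0,0,0],[-0.0006,0,0.04,0,0,0,0],[0,0,0,0,0,0,0],[0,0,0,0,0,0,0.15]]

```text
time: 8.22
position: [0.5037, -0.1355, 0.1418]
ee_rot: [-0.01, 0.906, 0.026, 0.422]
force: [-0.1, 1.0, 0.0]
grip_width: 0.0726
grasp_force: 0.0
```

>>> move_arm:
  deltas:
    - [[0,0,0,0,0,0,0.2],[0,0,0,0,0,0,0.25],[0,0,0,0,0,0,0.3],[0,0,0,0,0,0,0.35],[0,0,0,0,0,0,0.42],[0,0,0,0,0,0,0.5],[0,0,0,0,0,0,0.6],[0,0,0,0,0,0,0.6]]
  grip_force: 40

```text
time: 9.22
position: [0.5037, -0.1357, 0.141]
ee_rot: [-0.01, 0.906, 0.025, 0.422]
force: [-2.0, -0.2, 2.7]
grip_width: 0.0494
grasp_force: 41.3
```

>>> move_arm:
  deltas:
    - [[0,0,0,0,0,0,0.7],[0,0,0,0,0,0,0.8],[0.01,0,-0.008,0,0,0,0.8],[0.015,0,-0.0125,0,0,0,0.8],[0.02,0,-0.017,0,0,0,0.8],[0.02,0,-0.017,0,0,0,0.8],[0.0116,0,-0.0098,0,0,0,0.8],[0,0,0,0,0,0,0.8]]
  grip_force: 80

```text
time: 10.22
position: [0.5037, -0.1356, 0.1662]
ee_rot: [-0.01, 0.906, 0.026, 0.422]
force: [-0.1, -0.2, -2.9]
grip_width: 0.0487
grasp_force: 85.4
```

```bash
cat > fit.py <<'E'
from plan import *
from scipy.optimize import least_squares
def fit(C,guess,yaw,save_as=None):
    W=cloud(C);y=np.deg2rad(yaw);X=np.array([np.cos(y),np.sin(y)]);Y=np.array([-X[1],X[0]])
    d=W[...,:2]-guess[:2];x=d@X;yy=d@Y;z=W[...,2]-guess[2];h=cv2.cvtColor(C["pixels"],cv2.COLOR_RGB2HSV)
    m=(h[...,1]<45)&(h[...,2]>110)&(abs(yy)<.035)&(np.hypot(x,z)<.06)&(np.hypot(x,z)>.038)
    mm=m&(abs(yy)<.018)
    f=least_squares(lambda p:np.hypot(x[mm]-p[0],z[mm]-p[1])-.05,[0,0],loss="soft_l1",f_scale=.002)
    rim=m&(abs(np.hypot(x-f.x[0],z-f.x[1])-.05)<.003);e=np.percentile(yy[rim],[1,99])
    p=guess+np.r_[f.x[0]*X+e.mean()*Y,f.x[1]];print(mm.sum(),"yext",e.round(4),"centre",p.round(4),"rms",np.sqrt(np.mean(f.fun**2)).round(4));return p
def tcp():
    s=monitor.state();q=s["ee_rot"];return s["position"],R.from_quat([q[1],q[2],q[3],q[0]])
E
python3 - <<'E'
from fit import *
c=grab("wrist");save(c,"pics/w4.png");g=np.array([.519,-.1347,.155]);p=fit(c,g,2.93)
t,A=tcp();print(t,"in tool",A.inv().apply(p-t))
fit(grab("scene"),g,2.93)
E
python3 plan.py 8 .498 -.0 .167 2.93 50
```

```text
16196 yext [-0.0243  0.024 ] centre [ 0.5189 -0.1349  0.1546] rms 0.0006
[ 0.50367132 -0.13552739  0.16592497] in tool [0.0011134  0.00015672 0.0189195 ]
182 yext [-0.0249  0.0247] centre [ 0.5193 -0.1348  0.1546] rms 0.002
[0.0012,-0.0678,0.0002,-0.0000,0.0001,0.0002,G],[0.0012,-0.0678,0.0002,-0.0000,0.0001,0.0002,G],[0.0011,-0.0678,0.0001,-0.0000,0.0001,0.0002,G],[0.0011,-0.0678,0.0001,-0.0000,0.0001,0.0002,G],[0.0010,-0.0678,0.0001,-0.0000,0.0001,0.0002,G],[0.0010,-0.0678,0.0001,-0.0000,0.0001,0.0002,G],[0.0010,-0.0678,0.0001,-0.0000,0.0001,0.0002,G],[0.0009,-0.0678,0.0001,-0.0000,0.0001,0.0002,G],
max shift 17.0 mm turn 0.04 deg [-0.54  0.08  2.2   1.39  0.45 -0.21] [ 0.5036 -0.1355  0.1658]
```

The roll is held at tool offset (1,0,19) mm and is free inside the bore clearance. Next I'll carry it straight outward along the hanger arm.

>>> move_arm:
  deltas:
    - [[0,-0.03,0,0,0,0,0.8],[0,-0.06,0,0,0,0,0.8],[0,-0.08,0,0,0,0,0.8],[0,-0.08,0,0,0,0,0.8],[0,-0.08,0,0,0,0,0.8],[0,-0.08,0,0,0,0,0.8],[0,-0.08,0,0,0,0,0.8],[0,-0.06,0,0,0,0,0.8]]

```text
time: 11.32
position: [0.4958, 0.0029, 0.1653]
ee_rot: [-0.01, 0.906, 0.026, 0.422]
force: [0.9, -0.6, -2.3]
grip_width: 0.0487
grasp_force: 85.3
```

```bash
python3 plan.py 8 .44 .10 .24 -1 20;python3 plan.py 16 .44 .26 .24 -4 0 | tail -1
```

```text
[0.0125,-0.0499,-0.0434,-0.0016,-0.0208,0.0025,G],[0.0092,-0.0498,-0.0443,-0.0016,-0.0208,0.0025,G],[0.0059,-0.0496,-0.0451,-0.0016,-0.0208,0.0025,G],[0.0026,-0.0494,-0.0456,-0.0016,-0.0208,0.0025,G],[-0.0008,-0.0492,-0.0459,-0.0016,-0.0208,0.0025,G],[-0.0042,-0.0489,-0.0460,-0.0016,-0.0208,0.0025,G],[-0.0075,-0.0487,-0.0459,-0.0016,-0.0208,0.0025,G],[-0.0109,-0.0484,-0.0455,-0.0016,-0.0208,0.0025,G],
max shift 16.8 mm turn 3.77 deg [-0.14 -0.01  2.29  1.57  0.15 -0.13] [0.4958 0.0029 0.1653]
max shift 17.1 mm turn 3.15 deg [-0.14 -0.01  2.29  1.57  0.15 -0.13] [0.4958 0.0029 0.1653]
```

>>> move_arm:
  deltas:
    - [[0.0125,-0.05,-0.0434,-0.0016,-0.0208,0.0025,0.8],[0.009,-0.05,-0.0443,-0.0016,-0.0208,0.0025,0.8],[0.006,-0.0496,-0.045,-0.0016,-0.0208,0.0025,0.8],[0.0026,-0.0494,-0.0456,-0.0016,-0.0208,0.0025,0.8],[-0.001,-0.049,-0.046,-0.0016,-0.0208,0.0025,0.8],[-0.004,-0.049,-0.046,-0.0016,-0.0208,0.0025,0.8],[-0.0075,-0.0487,-0.046,-0.0016,-0.0208,0.0025,0.8],[-0.011,-0.0484,-0.0455,-0.0016,-0.0208,0.0025,0.8]]

```text
time: 12.32
position: [0.4472, 0.0793, 0.2141]
ee_rot: [-0.023, 0.968, 0.016, 0.248]
force: [0.5, 1.1, -3.5]
grip_width: 0.0492
grasp_force: 85.0
```

```bash
cat > goal.py <<'E'
# goal.py n cx cy cz yaw lean : plan so that the roll's centre comes to c
from plan import *
a=list(map(float,sys.argv[1:]));off=np.array(a[6:9]) if len(a)>6 else np.array([.0011,.0002,.0189])
plan(int(a[0]),np.array(a[1:4])-pose(a[4],a[5])@off,a[4],a[5])
E
python3 goal.py 8 .455 .260 .195 -4 20
```

```text
[0.0015,-0.0905,0.0056,-0.0032,-0.0060,0.0035,G],[0.0006,-0.0906,0.0047,-0.0032,-0.0060,0.0035,G],[-0.0003,-0.0906,0.0038,-0.0032,-0.0060,0.0035,G],[-0.0012,-0.0906,0.0029,-0.0032,-0.0060,0.0035,G],[-0.0022,-0.0907,0.0020,-0.0032,-0.0060,0.0035,G],[-0.0031,-0.0906,0.0012,-0.0032,-0.0060,0.0035,G],[-0.0041,-0.0906,0.0003,-0.0032,-0.0060,0.0035,G],[-0.0051,-0.0906,-0.0005,-0.0032,-0.0060,0.0035,G],
max shift 22.7 mm turn 1.38 deg [ 0.09 -0.15  2.12  0.02  0.67  1.62] [0.4472 0.0793 0.2141]
```

>>> move_arm:
  deltas:
    - [[0.0015,-0.0905,0.0056,-0.0032,-0.006,0.0035,0.8],[0.0006,-0.0905,0.0047,-0.0032,-0.006,0.0035,0.8],[0,-0.0905,0.004,-0.0032,-0.006,0.0035,0.8],[-0.001,-0.0905,0.003,-0.0032,-0.006,0.0035,0.8],[-0.002,-0.0905,0.002,-0.0032,-0.006,0.0035,0.8],[-0.003,-0.0905,0.001,-0.0032,-0.006,0.0035,0.8],[-0.004,-0.0905,0,-0.0032,-0.006,0.0035,0.8],[-0.005,-0.0905,0,-0.0032,-0.006,0.0035,0.8]]

```text
time: 13.32
position: [0.448, 0.261, 0.2119]
ee_rot: [0.006, 0.984, -0.035, 0.174]
force: [-0.1, -0.5, -3.3]
grip_width: 0.0487
grasp_force: 85.0
```

>>> move_arm:
  deltas:
    - [[0,0,0,0,0,0,0.8],[0,0,0,0,0,0,0.8]]

```text
time: 13.58
position: [0.4482, 0.2596, 0.2119]
ee_rot: [0.006, 0.984, -0.034, 0.175]
force: [-0.6, -0.4, -2.8]
grip_width: 0.0485
grasp_force: 84.8
```

```bash
python3 - <<'E'
from fit import *
t,A=tcp();g=t+A.apply([.0011,.0002,.0189]);print("exp",g.round(4))
for n in("wrist","scene","top"):
    c=grab(n);save(c,"pics/p_%s.png"%n);p=fit(c,g,-4);print(n,"tool",A.inv().apply(p-t).round(4))
W=cloud(grab("wrist"))
E
python3 goal.py 4 .455 .260 .140 -4 20
```

```text
exp [0.4557 0.2589 0.1945]
17780 yext [-0.0241  0.0238] centre [0.4556 0.2588 0.1939] rms 0.0005
wrist tool [0.0008 0.0003 0.0195]
161 yext [-0.0261  0.0227] centre [0.4561 0.2572 0.1939] rms 0.0016
scene tool [0.0014 0.0019 0.0197]
217 yext [-0.0231  0.0269] centre [0.4591 0.2606 0.1941] rms 0.002
top tool [ 0.004  -0.0017  0.0205]
[-0.0200,-0.0013,0.0512,0.0000,-0.0003,-0.0001,G],[-0.0200,-0.0013,0.0512,0.0000,-0.0003,-0.0001,G],[-0.0199,-0.0014,0.0512,0.0000,-0.0003,-0.0001,G],[-0.0199,-0.0014,0.0513,0.0000,-0.0003,-0.0001,G],
max shift 13.8 mm turn 0.05 deg [ 0.55  0.11  1.83 -0.25  0.92  2.31] [0.4486 0.2593 0.2124]
```

The three views agree once each camera's bias is taken off against the held roll. The well is at (0.4545, 0.2595). I'll lower the roll to just above the rim.

>>> move_arm:
  deltas:
    - [[-0.02,0,0.0512,0,0,0,0.8],[-0.02,0,0.0512,0,0,0,0.8],[-0.02,0,0.0512,0,0,0,0.8],[-0.02,0,0.0512,0,0,0,0.8],[0,0,0,0,0,0,0.8],[0,0,0,0,0,0,0.8]]

```text
time: 14.52
position: [0.4477, 0.2599, 0.1577]
ee_rot: [0.006, 0.984, -0.035, 0.175]
force: [0.1, -0.5, -2.8]
grip_width: 0.0489
grasp_force: 84.9
```

```bash
python3 goal.py 8 .4545 .2595 .100 -4 20; python3 -c "
from h import *
c=camera('scene');save(c,'pics/p2.png');A=c['pixels'][90:200,150:260,::-1]
cv2.imwrite('pics/p2c.png',cv2.resize(A,(550,550)))"
```

```text
[-0.0073,-0.0001,0.0188,-0.0000,-0.0001,-0.0000,G],[-0.0073,-0.0001,0.0188,-0.0000,-0.0001,-0.0000,G],[-0.0073,-0.0001,0.0188,-0.0000,-0.0001,-0.0000,G],[-0.0073,-0.0001,0.0188,-0.0000,-0.0001,-0.0000,G],[-0.0073,-0.0001,0.0188,-0.0000,-0.0001,-0.0000,G],[-0.0072,-0.0001,0.0188,-0.0000,-0.0001,-0.0000,G],[-0.0072,-0.0001,0.0188,-0.0000,-0.0001,-0.0000,G],[-0.0072,-0.0001,0.0188,-0.0000,-0.0001,-0.0000,G],
max shift 5.0 mm turn 0.03 deg [ 0.55  0.18  1.89 -0.28  0.8   2.36] [0.4477 0.2599 0.1577]
```

View pics/p2c.png

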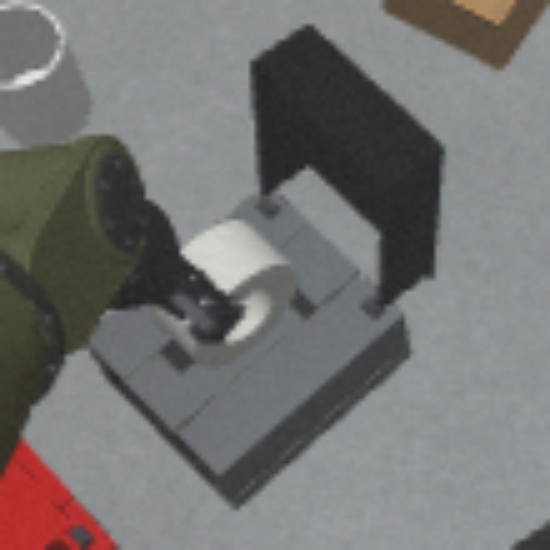

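The roll sits over the well, aligned with the well gap visible at (180,355) and (305,300) and clear of the lid. I'll lower it slowly.

>>> move_arm:
  deltas:
    - [[-0.0073,0,0.0188,0,0,0,0.8],[-0.0073,0,0.0188,0,0,0,0.8],[-0.0073,0,0.0188,0,0,0,0.8],[-0.0073,0,0.0188,0,0,0,0.8],[-0.0073,0,0.0188,0,0,0,0.8],[-0.0073,0,0.0188,0,0,0,0.8],[-0.0073,0,0.0188,0,0,0,0.8],[-0.0073,0,0.0188,0,0,0,0.8]]

```text
time: 15.58
position: [0.4468, 0.2599, 0.1167]
ee_rot: [0.006, 0.984, -0.035, 0.175]
force: [-0.9, -0.7, -1.8]
grip_width: 0.049
grasp_force: 84.9
```

```bash
python3 goal.py 8 .4545 .2595 .071 -4 20; python3 -c "
from h import *
s=monitor.state();print(s['force'],s['torque'])"
```

```text
[-0.0048,-0.0002,0.0133,0.0000,-0.0001,-0.0000,G],[-0.0048,-0.0002,0.0133,0.0000,-0.0001,-0.0000,G],[-0.0048,-0.0002,0.0133,0.0000,-0.0001,-0.0000,G],[-0.0048,-0.0002,0.0133,0.0000,-0.0001,-0.0000,G],[-0.0048,-0.0002,0.0133,0.0000,-0.0001,-0.0000,G],[-0.0048,-0.0002,0.0133,0.0000,-0.0001,-0.0000,G],[-0.0048,-0.0002,0.0133,0.0000,-0.0001,-0.0000,G],[-0.0048,-0.0002,0.0133,0.0000,-0.0001,-0.0000,G],
max shift 3.5 mm turn 0.02 deg [ 0.55  0.24  1.93 -0.32  0.7   2.41] [0.4468 0.2599 0.1167]
[-0.89818075 -0.66810521 -1.80424755] [0.03598711 0.32585161 0.01555486]
```

>>> move_arm:
  deltas:
    - [[-0.0048,0,0.0133,0,0,0,0.8],[-0.0048,0,0.0133,0,0,0,0.8],[-0.0048,0,0.0133,0,0,0,0.8],[-0.0048,0,0.0133,0,0,0,0.8],[-0.0048,0,0.0133,0,0,0,0.8],[-0.0048,0,0.0133,0,0,0,0.8],[-0.0048,0,0.0133,0,0,0,0.8],[-0.0035,0,0.01,0,0,0,0.8]]

```text
time: 16.58
position: [0.4469, 0.2598, 0.0894]
ee_rot: [0.006, 0.984, -0.035, 0.175]
force: [-0.3, 0.3, -3.5]
grip_width: 0.0487
grasp_force: 84.9
```

```bash
python3 - <<'E'
from fit import *
s=monitor.state();print(s['force'],s['torque'],s['qpos'].round(2))
t,A=tcp();g=t+A.apply([.0011,.0002,.0189]);print("exp",g.round(4))
fit(grab("wrist"),g,-4)
E
```

```text
[-0.31398664  0.31580635 -3.53783544] [ 0.01136121  0.43045291 -0.05568225] [ 0.55  0.29  1.95 -0.34  0.64  2.44]
exp [0.4545 0.2591 0.072 ]
18045 yext [-0.0241  0.0238] centre [0.4544 0.259  0.0713] rms 0.0005
```

>>> move_arm:
  deltas:
    - [[-0.0014,0,0.0038,0,0,0,0.8],[-0.0007,0,0.0019,0,0,0,0.8],[0,0,0,0,0,0,0.8]]

```text
time: 17.0
position: [0.447, 0.2599, 0.0882]
ee_rot: [0.006, 0.984, -0.035, 0.175]
force: [-0.5, 0.2, -3.3]
grip_width: 0.0491
grasp_force: 84.9
```

>>> move_arm:
  deltas:
    - [[0,0,0,0,0,0,0.4],[0,0,0,0,0,0,0.35],[0,0,0,0,0,0,0.25],[0,0,0,0,0,0,0.15],[0,0,0,0,0,0,0.05],[0,0,0,0,0,0,0],[0,0,0,0,0,0,0]]
  grip_force: 20

```text
time: 17.88
position: [0.447, 0.2599, 0.0881]
ee_rot: [0.006, 0.984, -0.035, 0.175]
force: [0.7, 0.3, 0.7]
grip_width: 0.0854
grasp_force: 0.0
```

```bash
python3 - <<'E'
from fit import *
s=monitor.state();print(s['force'],s["grip_width"])
fit(grab("wrist"),np.array([.4545,.259,.0705]),-4)
E
```

```text
[0.72700234 0.25899422 0.6831502 ] 0.08538158102295398
17730 yext [-0.0233  0.0247] centre [0.4543 0.2597 0.0688] rms 0.0005
```

The roll is seated, with its centre at z≈0.069. Next I'll retreat and take the tool behind the lid.

>>> move_arm:
  deltas:
    - [[0,0,-0.06,0,0,0,0],[0,0,-0.12,0,0,0,0],[0,0,-0.2,0,0,0,0],[0,0,-0.22,0,0,0,0],[0,0,-0.22,0,0,0,0.5],[0,0,-0.22,0,0,0,1],[0,0,0,0,0,0,1],[0,0,0,0,0,0,1]]

```text
time: 18.92
position: [0.3571, 0.266, 0.332]
ee_rot: [0.006, 0.984, -0.035, 0.175]
force: [0.1, -0.3, -0.8]
grip_width: 0.0123
grasp_force: 0.0
```

```bash
python3 plan.py 8 .652 .2459 .36 -4 0; python3 - <<'E'
from fit import *
import sys
for n in("scene","top"):
    c=grab(n);save(c,"pics/q_%s.png"%n);fit(c,np.array([.4545,.2595,.07]),-4)
    W=cloud(c);d=W[...,:2]-[.4545,.2595];y=np.deg2rad(-4);x=d@[np.cos(y),np.sin(y)];yy=d@[-np.sin(y),np.cos(y)];z=W[...,2]
    m=(z>.225)&(z<.27)&(abs(yy)<.06)&(x>.07)&(x<.2);print("lid",m.sum(),np.percentile(x[m],[2,98]),np.percentile(z[m],[2,98]))
    b=(z>.1)&(z<.22)&(x>.2)&(x<.4)&(yy>-.2)&(yy<.15);print("behind",np.percentile(W[b],[2,98],axis=0).round(3).tolist() if b.sum() else 0)
E
```

```text
[0.1436,-0.0003,0.0378,-0.0000,-0.0140,-0.0000,G],[0.1451,-0.0003,0.0315,-0.0000,-0.0140,-0.0000,G],[0.1463,-0.0003,0.0250,-0.0000,-0.0140,-0.0000,G],[0.1473,-0.0003,0.0186,-0.0000,-0.0140,-0.0000,G],[0.1480,-0.0003,0.0121,-0.0000,-0.0140,-0.0000,G],[0.1483,-0.0003,0.0056,-0.0000,-0.0140,-0.0000,G],[0.1484,-0.0003,-0.0010,-0.0000,-0.0140,-0.0000,G],[0.1483,-0.0003,-0.0075,-0.0000,-0.0140,-0.0000,G],
max shift 37.1 mm turn 2.52 deg [ 0.69 -0.14  1.8  -0.25  1.23  2.38] [0.3571 0.266  0.332 ]
235 yext [-0.0279  0.0316] centre [0.4541 0.2614 0.0691] rms 0.0025
lid 463 [0.11028063 0.1629353 ] [0.23874903 0.25013862]
behind [[0.737, 0.1, 0.104], [0.786, 0.152, 0.193]]
264 yext [-0.0223  0.027 ] centre [0.4574 0.2616 0.0693] rms 0.003
lid 595 [0.11307121 0.16607261] [0.23783577 0.25100548]
behind [[0.741, 0.104, 0.106], [0.79, 0.158, 0.193]]
```

>>> move_arm:
  deltas:
    - [[0.1436,0,0.038,0,-0.014,0,1],[0.145,0,0.0315,0,-0.014,0,1],[0.1463,0,0.025,0,-0.014,0,1],[0.1473,0,0.0186,0,-0.014,0,1],[0.148,0,0.012,0,-0.014,0,1],[0.1483,0,0.0056,0,-0.014,0,1],[0.1484,0,-0.001,0,-0.014,0,1],[0.1483,0,-0.0075,0,-0.014,0,1]]

```text
time: 20.02
position: [0.6536, 0.2447, 0.3587]
ee_rot: [0.0, 0.999, -0.035, -0.002]
force: [-1.1, 0.8, 0.7]
grip_width: 0.0001
grasp_force: 0.0
```

```bash
python3 plan.py 6 .652 .2459 .20 -4 0; python3 - <<'E'
import numpy as np
for ph in [1.7,1.5,1.3,1.1,.9,.7,.5,.3,.1,0]:
    s=.135; print(ph,(np.array([.085,.08])+s*np.array([-np.cos(ph),np.sin(ph)])+.055*np.array([np.sin(ph),np.cos(ph)])+[.011,0]).round(4))
E
```

```text
[-0.0008,-0.0007,0.1058,0.0000,0.0002,-0.0001,G],[-0.0008,-0.0007,0.1058,0.0000,0.0002,-0.0001,G],[-0.0009,-0.0007,0.1058,0.0000,0.0002,-0.0001,G],[-0.0009,-0.0007,0.1058,0.0000,0.0002,-0.0001,G],[-0.0010,-0.0007,0.1058,0.0000,0.0002,-0.0001,G],[-0.0010,-0.0007,0.1058,0.0000,0.0002,-0.0001,G],
max shift 26.4 mm turn 0.03 deg [0.31 0.63 0.76 0.   1.75 1.95] [0.6536 0.2447 0.3587]
1.7 [0.1679 0.2068]
1.5 [0.1413 0.2186]
1.3 [0.1129 0.2248]
1.1 [0.0838 0.2253]
0.9 [0.0552 0.2199]
0.7 [0.0282 0.209 ]
0.5 [0.0039 0.193 ]
0.3 [-0.0167  0.1724]
0.1 [-0.0328  0.1482]
0 [-0.039  0.135]
```

>>> move_arm:
  deltas:
    - [[0,0,0.1,0,0,0,1],[0,0,0.1,0,0,0,1],[0,0,0.1,0,0,0,1],[0,0,0.1,0,0,0,1],[0,0,0.1,0,0,0,1],[0,0,0.1,0,0,0,1],[0,0,0.016,0,0,0,1],[0,0,0,0,0,0,1]]

```text
time: 21.02
position: [0.6525, 0.2452, 0.2062]
ee_rot: [0.0, 0.999, -0.035, -0.0]
force: [0.2, 0.9, 1.3]
grip_width: 0.0003
grasp_force: 0.0
```

>>> move_arm:
  deltas:
    - [[-0.058,0,-0.004,0,0,0,1],[-0.058,0,-0.004,0,0,0,1],[-0.054,0,-0.024,0,0,0,1],[-0.054,0,-0.024,0,0,0,1],[-0.056,0,-0.012,0,0,0,1],[-0.056,0,-0.012,0,0,0,1]]

```text
time: 21.78
position: [0.5681, 0.2513, 0.2273]
ee_rot: [-0.0, 0.999, -0.035, 0.001]
force: [2.3, -0.1, -0.7]
grip_width: -0.0002
grasp_force: 0.8
```

```bash
python3 - <<'E'
from fit import *
t,A=tcp();y=np.deg2rad(-4);d=t[:2]-[.4545,.2595];print(d@[np.cos(y),np.sin(y)],d@[-np.sin(y),np.cos(y)],t[2],monitor.state()["force"],monitor.state()["qpos"].round(2))
c=camera("scene");cv2.imwrite('pics/l1.png',cv2.resize(c['pixels'][80:200,140:260,::-1],(500,500)))
E
```

```text
0.11387853103283321 -0.00024275097724608778 0.22727752294329795 [ 2.33422807 -0.0971294  -0.74146869] [ 0.36  0.46  1.31 -0.    1.37  2.  ]
```

View pics/l1.png

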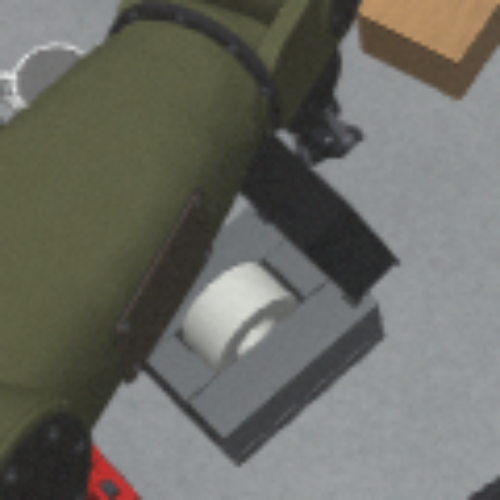

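The roll stands in the well near (240,315). The gripper at (320,140) is pushing the lid forward with about 2 N. I'll continue along the arc.

>>> move_arm:
  deltas:
    - [[-0.058,0,-0.001,0,0,0,1],[-0.058,0,-0.001,0,0,0,1],[-0.057,0,0.011,0,0,0,1],[-0.057,0,0.011,0,0,0,1],[-0.054,0,0.022,0,0,0,1],[-0.054,0,0.022,0,0,0,1]]

```text
time: 22.58
position: [0.484, 0.2573, 0.2108]
ee_rot: [-0.0, 0.999, -0.035, 0.001]
force: [1.9, 0.3, -0.4]
grip_width: 0.0005
grasp_force: 0.6
```

>>> move_arm:
  deltas:
    - [[-0.048,0,0.032,0,0,0,1],[-0.048,0,0.032,0,0,0,1],[-0.041,0,0.042,0,0,0,1],[-0.041,0,0.042,0,0,0,1],[-0.032,0,0.048,0,0,0,1],[-0.032,0,0.048,0,0,0,1]]

```text
time: 23.32
position: [0.4235, 0.2615, 0.1483]
ee_rot: [-0.0, 0.999, -0.035, 0.0]
force: [0.8, 0.8, 1.4]
grip_width: -0.0001
grasp_force: 0.4
```

```bash
python3 - <<'E'
from fit import *
t,A=tcp();y=np.deg2rad(-4);d=t[:2]-[.4545,.2595];print(d@[np.cos(y),np.sin(y)],d@[-np.sin(y),np.cos(y)],t[2],monitor.state()["force"],monitor.state()["qpos"].round(2))
W=cloud(camera("scene"));d=W[...,:2]-[.4545,.2595];x=d@[np.cos(y),np.sin(y)];yy=d@[-np.sin(y),np.cos(y)];z=W[...,2]
m=(abs(yy+.05)<.018)&(z>.09)&(z<.2)
for a in np.arange(-.08,.1,.02):
    k=m&(abs(x-a)<.01);print(round(a,2),k.sum(),np.median(z[k]).round(4) if k.sum() else 0)
E
```

```text
-0.03107500126341674 -0.0001899578190078968 0.14825411086962625 [0.84636499 0.83028919 1.3767524 ] [ 0.48  0.27  1.76 -0.    1.11  2.12]
-0.08 49 0.142
-0.06 52 0.1502
-0.04 54 0.1478
-0.02 52 0.1461
0.0 50 0.1439
0.02 52 0.1425
0.04 45 0.1411
0.06 47 0.1383
0.08 48 0.1362
```

The lid is at about 0.1 rad. I'll press it down gently for the rest.

>>> move_arm:
  deltas:
    - [[-0.02,0,0.02,0,0,0,1],[-0.02,0,0.02,0,0,0,1],[-0.01,0,0.01,0,0,0,1],[0,0,0.006,0,0,0,1],[0,0,0,0,0,0,1]]

```text
time: 24.0
position: [0.4116, 0.2624, 0.1352]
ee_rot: [-0.0, 0.999, -0.035, 0.0]
force: [-0.4, -0.8, 0.1]
grip_width: -0.0001
grasp_force: 0.0
```

```bash
cat > lid.py <<'E'
from fit import *
t,A=tcp();y=np.deg2rad(-4);print(t.round(4),monitor.state()["force"].round(1))
for n in("scene","top"):
    W=cloud(camera(n));d=W[...,:2]-[.4545,.2595];x=d@[np.cos(y),np.sin(y)];yy=d@[-np.sin(y),np.cos(y)];z=W[...,2]
    m=(abs(yy+.05)<.018)&(z>.11)&(z<.16)&(x>-.07)&(x<.1)
    p=np.polyfit(x[m],z[m],1);print(n,m.sum(),"angle",-p[0].round(4),"z at x=0",p[1].round(4))
E
python3 lid.py
```

```text
[0.4116 0.2624 0.1352] [-0.4 -0.8  0.1]
scene 399 angle 0.0015 z at x=0 0.135
top 445 angle -0.0088 z at x=0 0.1341
```

>>> move_arm:
  deltas:
    - [[0,0,0.004,0,0,0,1],[0,0,0.004,0,0,0,1],[0,0,0,0,0,0,1]]

```text
time: 24.48
position: [0.4118, 0.2625, 0.1348]
ee_rot: [-0.0, 0.999, -0.035, 0.001]
force: [-9.3, -4.6, 21.3]
grip_width: 0.0002
grasp_force: 10.9
```

>>> move_arm:
  deltas:
    - [[0,0,-0.03,0,0,0,1],[0,0,-0.1,0,0,0,1],[0,0,-0.15,0,0,0,1],[0,0,-0.15,0,0,0,1],[0,0,-0.15,0,0,0,1],[0,0,0,0,0,0,1],[0,0,0,0,0,0,1]]

```text
time: 25.35
position: [0.4113, 0.2622, 0.2774]
ee_rot: [0.0, 0.999, -0.035, -0.0]
force: [0.6, -0.9, -0.6]
grip_width: -0.0003
grasp_force: 0.0
```

```bash
python3 lid.py; python3 -c "
from h import *
c=camera('scene');cv2.imwrite('pics/end.png',cv2.resize(c['pixels'][:,:,::-1],(700,525)))"
```

```text
[0.4113 0.2622 0.2774] [ 0.6 -0.9 -0.6]
scene 384 angle 0.0018 z at x=0 0.1354
top 472 angle 0.002 z at x=0 0.1343
```

View pics/end.png

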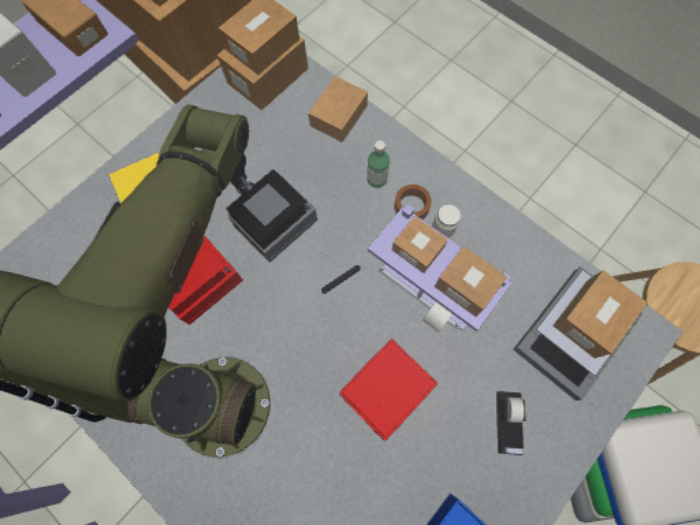

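The lid is shut at px (270,212), at about 0.002 rad. The thin roll still hangs at (438,316), the bystanders in view are undisturbed, and the arm is clear. I'm handing the job in.

```bash
python3 -c "
from station import ticket
print(ticket.finish_job())"
```

```text
the job is handed in; nothing more can be done
None
```

The full roll is seated in the printer's well and the lid is shut (measured angle about 0.002 rad), with the thin roll still hanging; the job is handed in at about 25 s, and no verdict was shown.

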